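# Prop the worklist tablet and hold the rack reader's cover at the inspection mark

### The job

The rack in the reader has to be checked against the worklist: take the tablet out of its charging dock and lean it back on the grey reading rest, bottom edge behind the front lip, roughly centred, screen facing out, setting it down without dropping it, and let go of it. Then lift the reader's sprung smoked cover (it has a bar handle in front) until the white pin on its side stands at the green mark of the quadrant (about 35 degrees) and finish still holding it there, because the spring shuts it if you let go; never open it into the red, where the interlock would stop the run. Leave everything else on the bench where it is.

Things in the scene. Friction and masses are not known exactly. Their poses are not given: they have to be found in the camera images.
- tablet: Black tablet, slab 10 thick (x) x 170 wide (y) x 120 high (z) mm, 0.34 kg. Origin: centre of its bottom edge face; z runs up to the top edge; the -x face is the pale screen with coloured dots, +x the plain back. Starts upright in the dock's slot: bottom 12 mm, top 132 mm above the bench, clear of the dock above 55 mm; draws straight up. Enters the rest's gap best near upright, then tipped back.
- dock: Dark grey charging dock, fixed. Origin: centre of its underside; base 85 (x) x 150 (y) mm; slot along its y axis at x = 0, 13 mm wide, floor at height 12 mm, front wall (at -x) up to 37 mm, rear wall (at +x) up to 55 mm.
- stand: Grey reading rest, fixed, 150 mm wide (y), front -x. Origin on its underside. Base plate x -45 to +80 mm, 6 mm thick. Front lip x -45 to -41, top 18 mm high. Backrest face starts at x -18 on the base and leans to +x 20 deg from vertical, 65 mm along the slope. The foot stands in the 23 mm gap; tablet flat on the backrest: origin x -23, z 8, lean 20 deg; foot at the lip: 30 deg; both good.
- cover (a joint): Cover angle, rad: 0 shut (start), grows as its front edge rises. Spring plus weight (0.45 kg +-20%) take about 5 N at the bar to start, 7 N at the mark. Green 0.54 to 0.68 (31 to 39 deg, middle 0.61), red from 0.82 (47 deg). Quadrant: ring sector on the -y side, 105 to 130 mm from the hinge; a white pin on the cover's edge sweeps its rim: aluminium, green, aluminium, red.
- cover_handle (a point): Centre of the cover's bar handle: round bar 12 mm thick, 120 long, parallel to the hinge, on two 10 mm posts 50 mm either side. Shut: 137 mm above the bench. 262 mm from the hinge line; 42 mm in front of the cover's edge and reader's face (36 mm free behind the bar); free below. Turns with the cover: y along the bar, -x away from the hinge, z out of the cover's upper face.
- cover_hinge (a point): Middle of the hinge line, fixed on the reader, 137 mm above the bench; the hinge line runs along this point's y axis, the cover reaches out to its -x side. The cover is 220 mm wide, 12 mm thick, and its front edge is 220 mm from the hinge.
- reader: The rack reader, a white bench instrument with black fascia, fixed, 350 deep (x) x 260 wide (y) x 138 high mm, front to -x. Origin: centre of its underside. The hinge line is at x = +45 mm, z = 137 mm. The quadrant scale stands on its -y side, up to 110 mm above the hinge.
- rack: Bystander: loose black tube rack 110 x 130 x 70 mm with capped tubes up to 103 mm high; origin under its centre. To be left alone.
- tip_box: Bystander: blue pipette tip box with clear lid, 122 x 84 x 69 mm; origin under its centre. To be left alone.
- amber_bottle: Bystander: amber reagent bottle, 66 mm across, 140 mm high; origin under its centre. To be left alone.
- white_bottle: Bystander: white bottle with blue cap, 72 mm across, 130 mm high; origin under its centre. To be left alone.
- specimen_jar: Bystander: clear jar with yellow cap, 60 mm across, 60 mm high; origin under its centre. To be left alone.
- scanner: Bystander: dark handheld code scanner lying flat, about 170 x 58 x 32 mm; origin on its underside. To be left alone.
- pen: Bystander: marker pen with black cap lying flat, 135 mm long (x), 15 mm thick; origin on its underside. To be left alone.
Things that resemble listed ones, but are neither listed nor needed, are in the scene too. Of the things shaped like the tablet, the black one is meant.

How it is judged:
By the outcome, as a careful person would: the job done as asked, in the order asked, and still so for the second after the job is handed in, while the arm keeps its last pose, push and grip.
It also fails if it takes over 58 s, if anything falls off the work surface, if the arm or the gripper's body presses on something with over 40 N, if the wrist force passes 120 N, or if a joint passes its speed limit or range.

### The arm

A 6-joint arm with a two-finger parallel gripper is mounted at the origin on the work surface. World frame = base frame: x ahead of the robot, y to its left, z up, the work surface at z = 0. Lengths are in m, angles in rad, forces in N, time in s.
With the tool pointing down it reaches from about 0.3 to 1 m from the base axis. Payload 5.1 kg.
Tool frame: the origin (TCP) lies at the very end of the fingers, on their centre line; the grasp point (between the pads) lies ctrl.pinch_z behind it (ctrl.pinch_z is the distance from the TCP to the grasp point, in m); z points along the fingers, y is the direction in which the jaws open and shut (so a half turn about z gives the same grasp; the last joint's range is limited). The gripper opens to 95 mm and grips with 3 to 60 N. Pads are 20 mm wide; open, the fingers measure 119 mm over their backs; the gripper's body (75 mm by 180 mm) begins 59 mm behind the grasp point.
Start: joints at [-1.318, 0.124, 1.65, -0, 1.367, -0.083], TCP at [0.214, -0.614, 0.215] pointing down, gripper open.
Joint ranges: [-2.61, 2.61], [-1.02, 2.33], [0.03, 2.71], [-1.35, 4.49], [0.32, 2.68], [-2.91, 2.91]. Speed limits (rad/s): [2.57, 2.57, 3.14, 3.14, 3.14, 3.14].

### API

Orientations are given as a 3x3 rotation matrix whose columns are the frame's x, y, z axes.
In Python, from rig import ctrl, imaging, order gives the robot as it stands. The module is installed in compiled form; this text tells all that it offers.
- The arm moves only by the tool move_arm, never from a script. Its argument "commands" is a list of rows, each a list of 4 numbers: the shift along the world's x, y, z in m, then the turn about the world's z in rad. A call has 1 to 20 rows; each row shifts and turns the commanded pose from where the row before left it; what a row does not reach is not made up. A row lasts 1/12 s, in which the tool goes at most 41.7 mm and 7.16 degrees, less where a joint would pass 70% of its speed; a pose out of reach is approached as far as the arm can. A call is refused whole if a number of a shift passes 0.0417 or a number of a turn 0.125, either way. A call with a gripper value outside its range is refused whole. "jaw" is the opening, from 0 (shut) to 1 (fully open), set as the call begins (left out, the last holds). The fingers move at their own pace and stop on an object; "grip_force" is the grip in N (left out, the last holds). Time passes only in rows, so rows that do not move let the fingers close. It gives the time, the measured TCP pose, the force and the opening at its end, in the units of the state.
- ctrl.sense(): the state, without advancing time (a new reading comes with each control period).
- imaging.capture(name): name is "scene" or "top" or "wrist"; returns the picture (384x512x3 uint8, red, green, blue); there is no depth.
- imaging.camera_model(name): a dict with "camera_matrix" (3x3 intrinsics, pixels), "k1" (the pictures are not rectified: a ray, as slopes to the right and down, at radius r is drawn at 1 + k1 r^2 times it, then the intrinsics apply), "rvec" (rotation vector, rad) and "tvec" (3), from world to camera coordinates, as OpenCV has them; the wrist camera has in their place "mount" (4x4, takes a point from camera to tool coordinates, whose origin is the TCP and whose axes are the flange's). Camera axes: x right, y down, z forward; pixel columns grow to the right and rows downward; lengths in m; the calibration is good to about 2 mm. A picture is of the moment at which its call begins: read the wrist's pose just before it. camera_model takes no time and is no camera call.
- order.hand_in(): hands the job in, once; it reports no verdict.
Trained networks look in the newest picture that a camera, given by its name, has taken for a name from the list of things; names that differ only in an ending like _2 or _b are one class to them, and where a whole thing is asked for, a point or a joint stands for the part that bears it (a point fixed in the world has none). Each returns a list of dicts, best first, with "p" (0 to 1); they miss things now and then, are a little off and sometimes report something else, mostly with a low value. They report only what shows in the picture. A call takes as long as a camera call. They do not tell look-alikes from the thing itself.
- imaging.silhouettes(name, camera): "mask" (384x512 bool, what is visible of it) and "xy" ([column, row] in pixels, amid what is visible of it).
- imaging.place_of(name, camera): "xy" ([column, row] in pixels: a listed point, or the origin of a listed thing).
The state is a dict: "time": time; "qpos": joint angles; "joint_vel": joint speeds; "effort": joint torques, N m; "eef_pos": TCP position; "tool_rot": TCP orientation; "contact_force": force on the tool from outside, world axes, zero at the start; "ft_torque": the same for the moment, N m; "width": finger opening in m.
Only numpy, scipy, OpenCV 4.12 (cv2) and the standard library are available. Lean on these libraries where they do the work, as an engineer would, in place of code of your own. Each camera call takes 0.05 s, during which the arm holds its last target. There are 200 camera calls.

## Working session

There is one attempt and no reset: what is moved stays moved. The work goes in short steps, Python scripts to look and compute and a tool call to move; the robot and the scene stay as the last step left them, time stands still between calls to the robot, and variables do not carry over. Pictures are saved under pics/ and viewed, about 8 in all and at most 12, crops included, and the job is handed in when it is done.

Besides the shell and the picture viewer there is one more tool, called after "Emit:" as a command line: name --pt "numbers of a row" for each row, then --argument value for the rest. move_arm: Moves the arm, as the interface text tells. Its arguments: {"type":"object","properties":{"commands":{"type":"array","items":{"type":"array","items":{"type":"number"}}},"jaw":{"type":"number"},"grip_force":{"type":"number"}},"required":["commands"]}

```bash
mkdir -p pics; cat > h.py <<'E'
import numpy as np, cv2
from rig import ctrl, imaging, order
def cam(n):
    m=imaging.camera_model(n);K=np.array(m["camera_matrix"]);k1=m["k1"]
    if "mount" in m:
        s=ctrl.sense();T=np.eye(4);T[:3,:3]=s["tool_rot"];T[:3,3]=s["eef_pos"];C=T@np.array(m["mount"])
        R=C[:3,:3].T;t=-R@C[:3,3]
    else:
        R=cv2.Rodrigues(np.array(m["rvec"],float))[0];t=np.array(m["tvec"],float).ravel()
    return K,np.array([k1,0,0,0.]),R,t
def ray(c,px):
    K,d,R,t=c
    x=cv2.undistortPoints(np.array(px,float).reshape(-1,1,2),K,d).reshape(-1,2)
    return -R.T@t,(R.T@np.c_[x,np.ones(len(x))].T).T
def atz(c,px,z):
    o,v=ray(c,px);return o+v*((z-o[2])/v[:,2])[:,None]
def proj(c,P):
    K,d,R,t=c
    return cv2.projectPoints(np.array(P,float).reshape(-1,3),cv2.Rodrigues(R)[0],t,K,d)[0].reshape(-1,2)
def tri(cs,pxs):
    A=np.zeros((3,3));b=np.zeros(3)
    for c,p in zip(cs,pxs):
        o,v=ray(c,[p]);v=v[0]/np.linalg.norm(v[0]);M=np.eye(3)-np.outer(v,v);A+=M;b+=M@o
    return np.linalg.solve(A,b)
def save(n,im,crop=None,f=1):
    if crop: im=im[crop[1]:crop[3],crop[0]:crop[2]]
    im=cv2.resize(im,None,fx=f,fy=f,interpolation=cv2.INTER_CUBIC);cv2.imwrite(f"pics/{n}.png",im[...,::-1])
E
python3 - <<'E'
from h import *
a=imaging.capture("scene");b=imaging.capture("top")
save("s1",np.vstack([a,b]),None,.78)
np.save("a.npy",a);np.save("b.npy",b)
for n in ["tablet","dock","stand","cover_handle","cover_hinge","reader"]:
    for c in ["scene","top"]:
        print(n,c,[(np.round(q["xy"]).tolist(),round(q["p"],2)) for q in imaging.place_of(n,c)][:4])
print(ctrl.pinch_z,ctrl.sense())
for c in["scene","top"]:
    o,v=ray(cam(c),[[256,192]]);print(c,o,v)
E
```

```text
tablet scene [([109.0, 287.0], 0.92), ([158.0, 359.0], 0.84), ([262.0, 138.0], 0.58), ([174.0, 288.0], 0.56)]
tablet top [([378.0, 261.0], 0.84), ([352.0, 213.0], 0.8), ([408.0, 190.0], 0.79)]
dock scene [([170.0, 291.0], 0.6)]
dock top [([354.0, 213.0], 0.65), ([344.0, 148.0], 0.24)]
stand scene [([234.0, 234.0], 0.65)]
stand top [([275.0, 195.0], 0.97)]
cover_handle scene [([249.0, 144.0], 0.9)]
cover_handle top [([191.0, 214.0], 0.82)]
cover_hinge scene [([322.0, 159.0], 0.9)]
cover_hinge top [([180.0, 138.0], 0.59)]
reader scene [([306.0, 184.0], 0.89)]
reader top [([193.0, 163.0], 0.78)]
0.0188 {'time': 0.7, 'qpos': array([-1.31762362e+00,  1.23757374e-01,  1.65034891e+00, -7.18324091e-07,
        1.36748608e+00, -8.26132635e-02]), 'joint_vel': array([-4.66813294e-04, -3.04152381e-04, -9.98123657e-04,  1.36931269e-03,
       -8.39873374e-05, -3.20478119e-05]), 'effort': array([-1.15220432e-04, -4.17438018e+01, -3.60136092e+01,  7.73621793e-02,
        4.27831442e-02, -1.53614542e-05]), 'eef_pos': array([ 0.21413911, -0.61368211,  0.21465487]), 'tool_rot': array([[ 9.44151568e-01,  3.29511481e-01, -6.09446431e-07],
       [ 3.29511481e-01, -9.44151568e-01, -4.53176965e-07],
       [-7.24736817e-07,  2.27048146e-07, -1.00000000e+00]]), 'contact_force': array([ 0.47549667, -0.16092374, -0.36893622]), 'ft_torque': array([-0.01377006, -0.02961669,  0.00116104]), 'width': 0.09500801597984343}
scene [ 1.02038311 -0.92004182  1.17451849] [[-0.32163258  0.63146522 -0.70574543]]
top [ 0.2280722  -0.01531386  1.71640051] [[ 0.16580363  0.00420908 -0.98621084]]
```

View pics/s1.png

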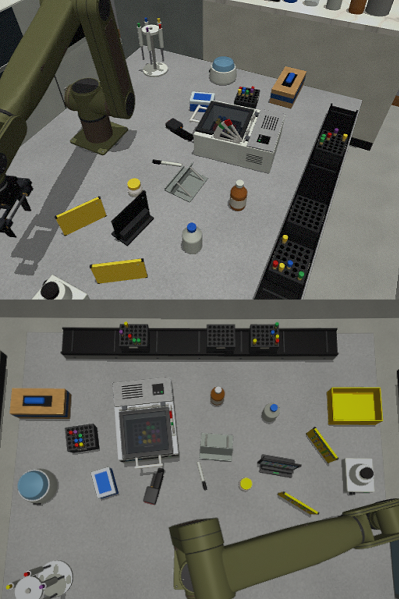

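The scene view shows one black tablet standing in the dark dock at about (170,275) and two yellow look-alikes at (104,277) and (152,348). The black one in the dock is the one meant. I'll enlarge it to confirm.

```bash
python3 - <<'E'
from h import *
a=np.load("a.npy");b=np.load("b.npy")
A=cv2.resize(a[195:325,100:280],(800,578));
B=cv2.resize(b[150:230,240:400],(800,400),interpolation=cv2.INTER_CUBIC)
save("c1",np.vstack([A,B]),None,.6)
cs=[cam("scene"),cam("top")]
for n,p,q in [("stand",(234,234),(275,195)),("handle",(249,144),(191,214)),("hinge",(322,159),(180,138)),("dock",(170,291),(354,213)),("reader",(306,184),(193,163))]:
    print(n,tri(cs,[p,q]).round(3),atz(cs[1],[q],.137 if n[0]=="h" else 0).round(3))
E
```

```text
stand [ 0.506 -0.078 -0.003] [[ 0.506 -0.077  0.   ]]
handle [0.418 0.208 0.144] [[0.417 0.208 0.137]]
hinge [0.68  0.254 0.135] [[0.679 0.254 0.137]]
dock [ 0.442 -0.362  0.003] [[ 0.443 -0.362  0.   ]]
reader [0.63  0.23  0.011] [[0.624 0.226 0.   ]]
```

View pics/c1.png

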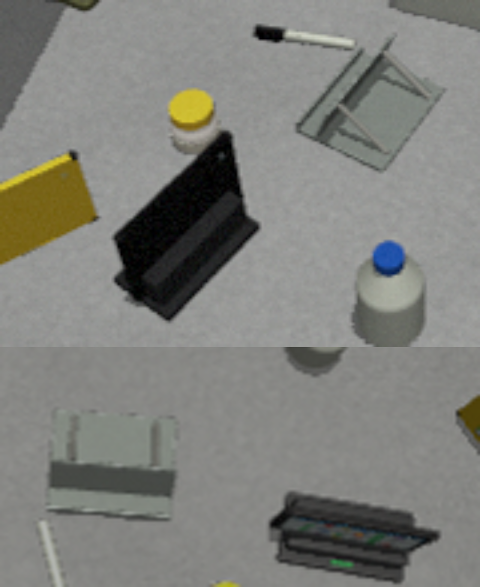

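The crops confirm it: the black tablet is in the dock, its plain back faces away from the robot and its dotted screen faces the robot side. The green-lit front of the dock is at bottom, and the rest's lip also faces the robot. I'll move above it for a closer look.

Emit:
move_arm --pt "0 0 0.04 0" --pt "0 0 0.04 0.1" --pt "0.02 0.02 0.04 0.1" --pt "0.02 0.025 0.02 0.1" --pt "0.02 0.025 0 0.1" --pt "0.02 0.025 0 0.1" --pt "0.02 0.025 0 0.1" --pt "0.02 0.025 0 0.1" --pt "0.02 0.025 0 0.1" --pt "0.02 0.025 0 0.1" --pt "0.02 0.025 0 0.1" --pt "0.02 0.03 0 0.1" --pt "0 0 0 0.05" --pt "0 0 0 0" --pt "0 0 0 0" --jaw 1

```text
time: 1.95
eef_pos: [0.4113, -0.3666, 0.3488]
tool_rot: [[0.086, 0.996, 0.0], [0.996, -0.086, -0.001], [-0.001, 0.0, -1.0]]
contact_force: [0.1, -0.2, -0.0]
width: 0.0954
```

```bash
python3 - <<'E'
from h import *
s=ctrl.sense();print(s["eef_pos"],s["tool_rot"].round(3).tolist(),s["qpos"].round(2))
print(np.array(imaging.camera_model("wrist")["mount"]).round(3).tolist())
w=imaging.capture("wrist");t=imaging.capture("top");np.save("w1.npy",w)
save("w1",w,None,1.4)
for c in["wrist","top"]:
  for n in ["tablet","dock","stand"]: print(c,n,[(q["xy"],q["p"],atz(cam(c),[q["xy"]],.012 if n=="tablet" else 0).round(3).tolist()) for q in imaging.place_of(n,c)][:3])
E
```

```text
[ 0.41126398 -0.3665625   0.34884031] [[0.086, 0.996, 0.0], [0.996, -0.086, -0.001], [-0.001, 0.0, -1.0]] [-0.83 -0.15  1.7  -0.    1.59 -0.74]
[[0.001, -0.972, -0.234, 0.064], [1.0, 0.001, 0.001, -0.0], [-0.0, -0.234, 0.972, -0.17], [0.0, 0.0, 0.0, 1.0]]
wrist tablet [([267.7, 154.4], 0.72, [[0.441, -0.354, 0.012]]), ([190.1, 199.8], 0.6, [[0.283, -0.429, 0.012]])]
wrist dock [([267.1, 157.2], 0.92, [[0.44, -0.361, 0.0]])]
wrist stand [([269.7, 157.0], 0.3, [[0.445, -0.361, 0.0]])]
top tablet [([378.9, 261.9], 0.53, [[0.269, -0.442, 0.012]]), ([353.6, 211.9], 0.47, [[0.445, -0.359, 0.012]])]
top dock [([352.7, 210.2], 0.84, [[0.453, -0.358, 0.0]])]
top stand [([275.9, 191.0], 0.66, [[0.521, -0.081, 0.0]])]
```

View pics/w1.png

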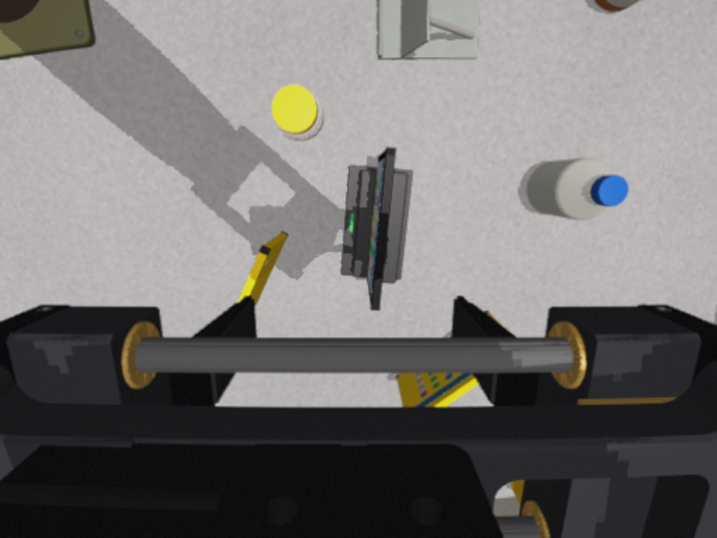

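The wrist view shows the tablet's top edge from (391,150) to (376,308) in the 1.4x picture, with its screen dots to the left (-x). The rest's near corners are at (379,57) and (477,58).

```bash
python3 - <<'E'
from h import *
c=cam("wrist")
e=atz(c,np.array([[391,150],[375.5,308]])/1.4,.132);print(e.round(4),e.mean(0),np.linalg.norm(e[0]-e[1]));d=e[0]-e[1];print("yaw",np.arctan2(-d[0],d[1]))
print(atz(c,np.array([[349,166],[342,275],[412,170],[402,282]])/1.4,[.0]*4).round(4))
f=atz(c,np.array([[379,57],[477,58]])/1.4,[.006]*2);print(f)
s=ctrl.sense();ty=s["tool_rot"][:,1];print("tool y ang",np.arctan2(ty[1],ty[0]),s["eef_pos"],s["time"])
b=np.load("b.npy");ct=cam("top")
p=[(240+u/3,150+(v-347)/3) for u,v in [(48,508),(170,518),(53,409),(178,416)]]
print(atz(ct,p,np.array([.018,.018,.006,.006])).round(4))
E
```

```text
[[ 0.4559 -0.2781  0.132 ]
 [ 0.4288 -0.4412  0.132 ]] [ 0.4423894  -0.35964155  0.132     ] 0.16537921082151816
yaw -0.16467563049717726
[[ 0.4121 -0.2852  0.    ]
 [ 0.3889 -0.4345  0.    ]
 [ 0.496  -0.2975  0.    ]
 [ 0.4739 -0.4522  0.    ]]
[[ 0.46119504 -0.1562194   0.006     ]
 [ 0.5841997  -0.16684682  0.006     ]]
tool y ang -0.0863239951973509 [ 0.41080241 -0.36718686  0.34858566] 2.35
[[ 0.471  -0.0084  0.018 ]
 [ 0.4601 -0.1545  0.018 ]
 [ 0.5951 -0.0135  0.006 ]
 [ 0.5874 -0.1661  0.006 ]]
```

Emit:
move_arm --pt "0.0315 0.0075 0 -0.07" --pt "0 0 -0.04 0" --pt "0 0 -0.04 0" --pt "0 0 -0.04 0" --pt "0 0 0 0" --pt "0 0 0 0"

```text
time: 2.85
eef_pos: [0.4414, -0.3582, 0.2261]
tool_rot: [[0.155, 0.988, -0.004], [0.988, -0.155, 0.004], [0.004, -0.005, -1.0]]
contact_force: [-0.0, 0.1, 1.0]
width: 0.0952
```

```bash
python3 - <<'E'
from h import *
w=imaging.capture("wrist");save("w2",w,None,1.4)
s=ctrl.sense();print(s["eef_pos"],s["tool_rot"].round(3).tolist())
c=cam("wrist");e=s["eef_pos"]
print(proj(c,[[.4559,-.2781,.132],[.4288,-.4412,.132]])*1.4)
E
```

```text
[ 0.44279244 -0.35957741  0.22974003] [[0.155, 0.988, 0.0], [0.988, -0.155, -0.0], [-0.0, 0.0, -1.0]]
[[353.61502754 151.84602081]
 [351.39174213 370.92679401]]
```

View pics/w2.png

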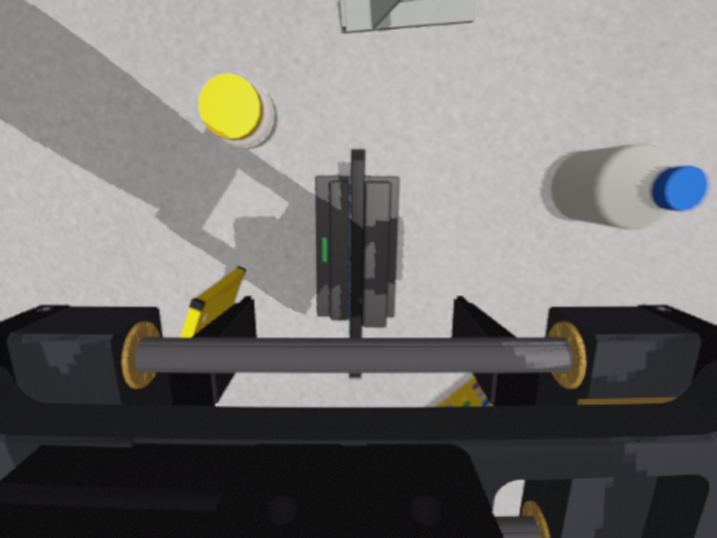

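Emit:
move_arm --pt "0.001 0 0 -0.008" --pt "0 0 0 0" --pt "0 0 -0.035 0" --pt "0 0 -0.035 0" --pt "0 0 -0.035 0" --pt "0 0 -0.035 0" --pt "0 0 0 0" --pt "0 0 0 0" --pt "0 0 0 0" --jaw 0.6

```text
time: 3.65
eef_pos: [0.4454, -0.3609, 0.0922]
tool_rot: [[0.162, 0.987, 0.004], [0.987, -0.162, -0.003], [-0.003, 0.004, -1.0]]
contact_force: [0.1, -0.3, 0.4]
width: 0.0571
```

Emit:
move_arm --pt "0 0 0 0" --pt "0 0 0 0" --pt "0 0 0 0" --pt "0 0 0 0" --pt "0 0 0 0" --pt "0 0 0 0" --pt "0 0 0 0" --pt "0 0 0 0" --pt "0 0 0 0" --pt "0 0 0 0" --jaw 0 --grip_force 25

```text
time: 4.48
eef_pos: [0.4435, -0.3591, 0.0885]
tool_rot: [[0.162, 0.987, -0.001], [0.987, -0.162, 0.0], [0.0, -0.001, -1.0]]
contact_force: [-0.4, 0.6, 0.7]
width: 0.0096
```

Emit:
move_arm --pt "0 0 0.01 0" --pt "0 0 0.015 0" --pt "0 0 0.02 0" --pt "0 0 0.025 0" --pt "0 0 0.025 0" --pt "0 0 0.025 0" --pt "0 0 0.02 0" --pt "0 0.02 0.01 0.02" --pt "0.005 0.02 0 0.02" --pt "0.005 0.02 0 0.02" --pt "0.005 0.02 0 0.02" --pt "0.005 0.01 0 0" --pt "0 0 0 0" --pt "0 0 0 0" --pt "0 0 0 0"

```text
time: 5.73
eef_pos: [0.4635, -0.2697, 0.2385]
tool_rot: [[0.083, 0.997, -0.001], [0.997, -0.083, -0.0], [-0.0, -0.001, -1.0]]
contact_force: [0.1, -0.3, -3.0]
width: 0.0095
```

```bash
python3 - <<'E'
from h import *
s=ctrl.sense();print(s["eef_pos"],s["width"],s["contact_force"],s["time"])
np.save("pose.npy",np.r_[s["eef_pos"],s["tool_rot"].ravel()])
w=imaging.capture("wrist");save("w3",w,None,1.5)
import pickle;pickle.dump(cam("wrist"),open("c3.pkl","wb"))
E
```

```text
[ 0.46351447 -0.26968232  0.23848013] 0.009494237467632715 [ 0.07823131 -0.25162846 -2.96630313] 5.7333
```

View pics/w3.png

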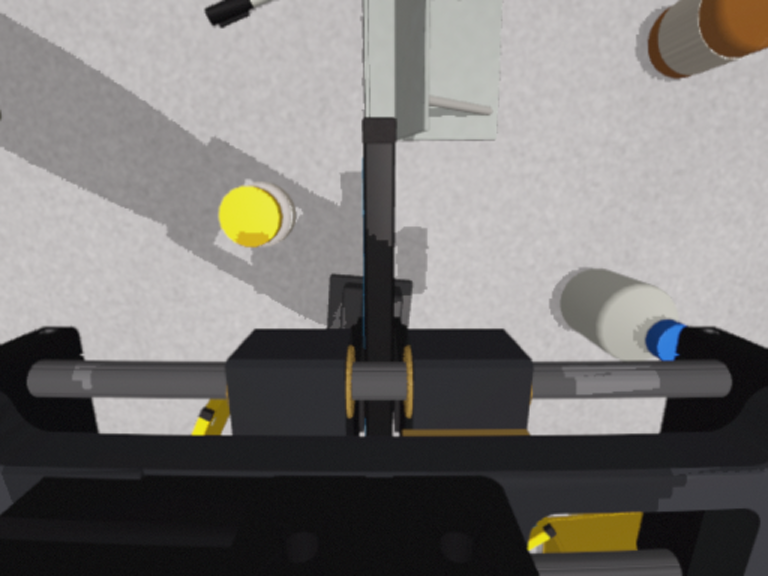

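The tablet hangs straight in the jaws. The rest's back near corner is at (495,139), its back edge runs to (502,0), and the lip's outer edge is at about (366,0–110).

```bash
python3 - <<'E'
from h import *
import pickle;c=pickle.load(open("c3.pkl","rb"))
p=np.array([[495,139],[501,0],[369,0],[365,110],[428,130],[428,0]])/1.5
P=atz(c,p,np.array([.006,.006,.018,.018,.067,.067]));print(P.round(4))
for a,b in[(1,0),(2,3),(5,4)]:
    d=P[a]-P[b];print("yaw",np.arctan2(-d[0],d[1]))
for y in(-.075,-.06,-.05):
    R=np.array([[np.cos(y),-np.sin(y)],[np.sin(y),np.cos(y)]]);print(y,(P[0,:2]-R@[.080,-.075]).round(4),"lip x in stand frame", [(R.T@(q[:2]-(P[0,:2]-R@[.08,-.075])))[0].round(4) for q in P])
E
```

```text
[[ 0.5837 -0.1654  0.006 ]
 [ 0.5924 -0.046   0.006 ]
 [ 0.474  -0.0421  0.018 ]
 [ 0.4625 -0.132   0.018 ]
 [ 0.5125 -0.1605  0.067 ]
 [ 0.5181 -0.0663  0.067 ]]
yaw -0.07282520892518746
yaw -0.12731108706400646
yaw -0.059364734605317146
-0.075 [ 0.5095 -0.0846] lip x in stand frame [np.float64(0.08), np.float64(0.0797), np.float64(-0.0386), np.float64(-0.0433), np.float64(0.0086), np.float64(0.0072)]
-0.06 [ 0.5083 -0.0857] lip x in stand frame [np.float64(0.08), np.float64(0.0815), np.float64(-0.0368), np.float64(-0.0429), np.float64(0.0086), np.float64(0.0086)]
-0.05 [ 0.5075 -0.0865] lip x in stand frame [np.float64(0.08), np.float64(0.0827), np.float64(-0.0356), np.float64(-0.0426), np.float64(0.0086), np.float64(0.0095)]
```

Emit:
move_arm --pt "0.0022 0.02 0 0.01" --pt "0.0022 0.0239 0 0" --pt "0.0022 0.0239 0 0" --pt "0.0022 0.0239 0 0" --pt "0.0022 0.0239 0 0" --pt "0.0022 0.0239 0 0" --pt "0.0022 0.0239 0 0" --pt "0.0022 0.0239 0 0" --pt "0 0 0 0" --pt "0 0 -0.02 0" --pt "0 0 -0.03 0" --pt "0 0 -0.03 0" --pt "0 0 -0.03 0" --pt "0 0 -0.02 0" --pt "0 0 -0.005 0" --pt "0 0 0 0" --pt "0 0 0 0" --pt "0 0 0 0"

```text
time: 7.28
eef_pos: [0.4829, -0.0828, 0.106]
tool_rot: [[0.074, 0.997, 0.004], [0.997, -0.074, -0.001], [-0.001, 0.004, -1.0]]
contact_force: [-0.3, 0.1, -2.5]
width: 0.0102
```

```bash
python3 - <<'E'
from h import *
s=ctrl.sense();print(s["eef_pos"],s["contact_force"],s["time"])
a=imaging.capture("scene");b=imaging.capture("top");w=imaging.capture("wrist")
A=cv2.resize(a[190:270,180:290],None,fx=4,fy=4,interpolation=cv2.INTER_CUBIC)
B=cv2.resize(b[160:230,235:315],None,fx=4,fy=4,interpolation=cv2.INTER_CUBIC)
W=cv2.resize(w,(440,330));B=np.pad(B,((0,320-280),(0,0),(0,0)))
o=np.zeros((650,760,3),np.uint8);o[:320,:440]=A;o[:320,440:760]=B;o[320:,:440]=W
save("p1",o,None,.9)
E
```

```text
[ 0.48290806 -0.08276657  0.10596867] [-0.28907618  0.14260347 -2.50154623] 7.2833
```

View pics/p1.png

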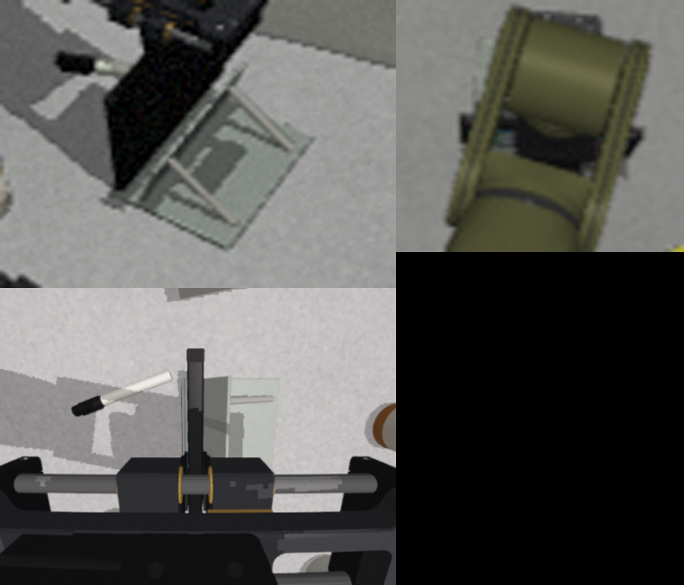

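The tablet is upright with its bottom above the gap. In the wrist inset, the lip is just left of the tablet at column 182 and the backrest is to its right. I'll lower it gently.

Emit:
move_arm --pt "0 0 -0.005 0" --pt "0 0 -0.005 0" --pt "0 0 -0.004 0" --pt "0 0 -0.002 0" --pt "0 0 -0.001 0" --pt "0 0 0 0" --pt "0 0 0 0"

```text
time: 8.02
eef_pos: [0.4813, -0.0819, 0.0866]
tool_rot: [[0.073, 0.997, -0.0], [0.997, -0.073, 0.0], [0.0, -0.0, -1.0]]
contact_force: [0.0, -0.4, -3.1]
width: 0.0097
```

Emit:
move_arm --pt "0 0 -0.001 0" --pt "0 0 -0.001 0" --pt "0 0 0 0"

```text
time: 8.27
eef_pos: [0.4812, -0.0819, 0.0845]
tool_rot: [[0.073, 0.997, -0.0], [0.997, -0.073, 0.0], [0.0, -0.0, -1.0]]
contact_force: [-0.5, -0.0, -3.1]
width: 0.0099
```

Emit:
move_arm --pt "0 0 -0.001 0" --pt "0 0 -0.001 0" --pt "0 0 0 0"

```text
time: 8.52
eef_pos: [0.4813, -0.0819, 0.0826]
tool_rot: [[0.073, 0.997, 0.0], [0.997, -0.073, 0.0], [0.0, 0.0, -1.0]]
contact_force: [0.4, 0.1, -3.5]
width: 0.0096
```

Emit:
move_arm --pt "0 0 -0.0005 0" --pt "0 0 -0.0005 0" --pt "0 0 0 0"

```text
time: 8.77
eef_pos: [0.4814, -0.0819, 0.0825]
tool_rot: [[0.073, 0.997, -0.0], [0.997, -0.073, 0.0], [0.0, -0.0, -1.0]]
contact_force: [-3.5, 1.2, 4.5]
width: 0.01
```

Base contact came at the predicted height. Next I'll open the jaws in small steps while moving back, so the tablet tips under control.

Emit:
move_arm --pt "0.001 0 0.001 0" --pt "0.001 0 0 0" --pt "0 0 0 0" --jaw 0.16

```text
time: 9.02
eef_pos: [0.4839, -0.0821, 0.0831]
tool_rot: [[0.073, 0.997, 0.001], [0.997, -0.073, -0.0], [-0.0, 0.001, -1.0]]
contact_force: [0.3, -0.0, -0.3]
width: 0.0151
```

Emit:
move_arm --pt "0.002 0 0 0" --pt "0.002 0 0 0" --pt "0.002 -0.001 0 0" --pt "0.002 0 0 0" --jaw 0.25

```text
time: 9.35
eef_pos: [0.4916, -0.083, 0.0827]
tool_rot: [[0.073, 0.997, 0.0], [0.997, -0.073, -0.0], [-0.0, 0.0, -1.0]]
contact_force: [-0.4, -0.2, -0.1]
width: 0.0238
```

Emit:
move_arm --pt "0.002 0 0 0" --pt "0.002 0 0 0" --pt "0.002 0 0 0" --pt "0.002 -0.001 0 0" --pt "0.002 0 0 0" --pt "0.002 0 0 0" --pt "0.002 -0.001 0 0" --pt "0.002 0 0 0" --pt "0.002 0 0 0" --pt "0 0 0 0" --jaw 0.36

```text
time: 10.18
eef_pos: [0.5097, -0.0849, 0.0827]
tool_rot: [[0.073, 0.997, 0.0], [0.997, -0.073, -0.0], [0.0, 0.0, -1.0]]
contact_force: [0.2, 0.0, -0.1]
width: 0.0337
```

Emit:
move_arm --pt "0.002 0 0 0" --pt "0.002 0 0 0" --pt "0.002 -0.001 0 0" --pt "0.002 0 0 0" --pt "0.002 0 0 0" --pt "0.002 0 0 0" --pt "0 0 0 0"

```text
time: 10.77
eef_pos: [0.5216, -0.0859, 0.0828]
tool_rot: [[0.073, 0.997, 0.0], [0.997, -0.073, -0.0], [-0.0, 0.0, -1.0]]
contact_force: [-0.5, -0.5, -0.4]
width: 0.0339
```

Emit:
move_arm --pt "0.002 0 0 0" --pt "0.002 0 0 0" --pt "0 0 0 0" --pt "0 0 0 0"

```text
time: 11.1
eef_pos: [0.5253, -0.0859, 0.0827]
tool_rot: [[0.073, 0.997, -0.0], [0.997, -0.073, 0.0], [-0.0, -0.0, -1.0]]
contact_force: [-0.5, -1.0, -0.8]
width: 0.0342
```

```bash
python3 - <<'E'
from h import *
s=ctrl.sense();print(s["eef_pos"],s["contact_force"],s["time"])
a=imaging.capture("scene");w=imaging.capture("wrist")
A=cv2.resize(a[185:265,185:290],None,fx=4,fy=4,interpolation=cv2.INTER_CUBIC)
save("p2",np.vstack([A,cv2.resize(w,(420,315))]),None,.9)
E
```

```text
[ 0.52534417 -0.08586875  0.08267825] [-0.51225067 -0.97062295 -0.83638905] 11.1
```

View pics/p2.png

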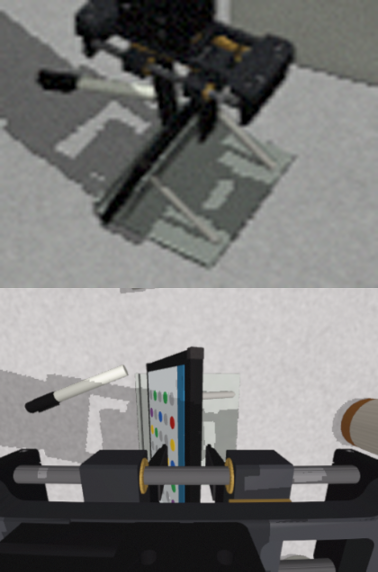

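The tablet leans back with its screen dots facing out. I'll push a few millimetres more to make sure it rests on the backrest.

Emit:
move_arm --pt "0.002 0 0 0" --pt "0.001 0 0 0" --pt "0 0 0 0" --pt "0 0 0 0"

```text
time: 11.53
eef_pos: [0.5282, -0.0859, 0.0826]
tool_rot: [[0.073, 0.997, -0.0], [0.997, -0.073, 0.0], [0.0, -0.0, -1.0]]
contact_force: [-0.5, 0.5, -0.1]
width: 0.0342
```

Emit:
move_arm --pt "0.001 0 0 0" --pt "0.001 0 0 0" --pt "0 0 0 0" --pt "0 0 0 0" --jaw 0.45

```text
time: 11.87
eef_pos: [0.5304, -0.0859, 0.0827]
tool_rot: [[0.073, 0.997, 0.0], [0.997, -0.073, -0.0], [-0.0, 0.0, -1.0]]
contact_force: [0.4, -0.8, 0.8]
width: 0.0428
```

Emit:
move_arm --pt "0 0 0.01 0" --pt "0 0 0.015 0" --pt "0 0 0.025 0" --pt "0 0 0.035 0" --pt "0 0 0.035 0" --pt "0 0 0.035 0" --pt "0 0 0.035 0" --pt "-0.02 0.01 0.02 0.02" --pt "-0.02 0.02 0 0.04" --pt "-0.02 0.025 0 0.04" --pt "-0.02 0.03 0 0.04" --pt "-0.02 0.03 0 0.04" --pt "-0.01 0.03 0 0.02" --pt "0 0.025 0 0" --pt "0 0 0 0" --pt "0 0 0 0"

```text
time: 13.2
eef_pos: [0.42, 0.0848, 0.2935]
tool_rot: [[-0.129, 0.992, 0.001], [0.992, 0.129, -0.0], [-0.001, 0.001, -1.0]]
contact_force: [-0.5, -0.5, 0.7]
width: 0.0428
```

```bash
python3 - <<'E'
from h import *
import pickle
s=ctrl.sense();print(s["eef_pos"],s["qpos"].round(2),s["time"])
pickle.dump(cam("wrist"),open("c4.pkl","wb"))
w=imaging.capture("wrist");a=imaging.capture("scene");save("w4",w,None,1)
A=cv2.resize(a[195:265,190:280],(512,398),interpolation=cv2.INTER_CUBIC)
save("w4",np.vstack([cv2.resize(w,(768,576))[:400],np.pad(A,((0,0),(0,256),(0,0)))]),None,.75)
c=cam("wrist")
for n,z in[("cover_handle",.137),("cover_hinge",.137),("reader",0)]:print(n,[(q["xy"],q["p"],atz(c,[q["xy"]],z).round(4)) for q in imaging.place_of(n,"wrist")][:2])
E
```

```text
[0.42002116 0.08483543 0.29351624] [ 0.07 -0.43  2.01 -0.    1.56 -0.06] 13.2
cover_handle [([268.7, 75.7], 0.81, array([[0.4231, 0.2076, 0.137 ]]))]
cover_hinge [([486.7, 84.4], 0.87, array([[0.6805, 0.2351, 0.137 ]]))]
reader [([393.4, 98.0], 0.63, array([[0.6387, 0.2269, 0.    ]]))]
```

View pics/w4.png

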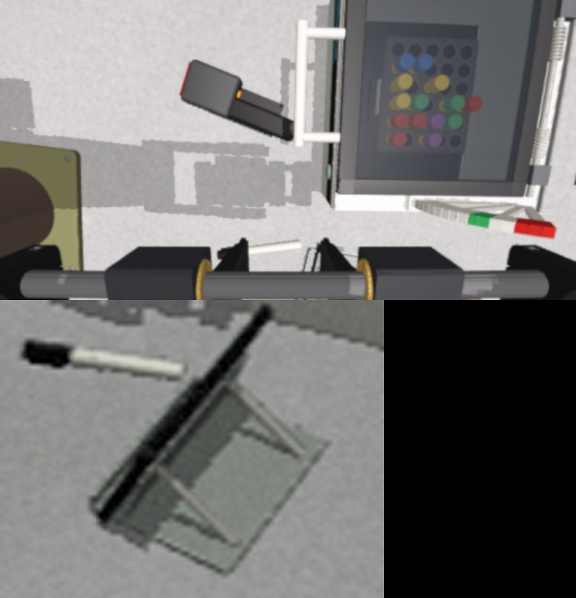

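The bar handle runs from (301,22) to (299,145) in the picture, with posts to the cover on its right and the quadrant's green and red at (478,219) and (535,229). The inset shows the tablet leaning on the rest, released.

```bash
python3 - <<'E'
from h import *
import pickle;c=pickle.load(open("c4.pkl","rb"))
P=atz(c,np.array([[301.5,22],[299.5,145],[345,5],[335,195],[332,209]])/1.125,np.array([.143,.143,.143,.143,.137]));print(P.round(4),P[:2].mean(0))
d=P[0]-P[1];print(np.linalg.norm(d),np.arctan2(-d[0],d[1]))
E
```

```text
[[0.4134 0.2647 0.143 ]
 [0.4278 0.1496 0.143 ]
 [0.4524 0.2851 0.143 ]
 [0.4732 0.1026 0.143 ]
 [0.4738 0.0858 0.137 ]] [0.42057714 0.20713807 0.143     ]
0.11597556993614137 0.12471773977456399
```

Emit:
move_arm --pt "0.0005 0.02 0 -0.008" --pt "0 0.03 0 0" --pt "0 0.03 0 0" --pt "0 0.03 0 0" --pt "0 0.0125 0 0" --pt "0 0 -0.03 0" --pt "0 0 -0.03 0" --pt "0 0 -0.03 0" --pt "0 0 0 0" --pt "0 0 0 0" --jaw 0.4

```text
time: 14.28
eef_pos: [0.42, 0.2056, 0.2011]
tool_rot: [[-0.117, 0.993, -0.004], [0.993, 0.117, -0.001], [-0.001, -0.004, -1.0]]
contact_force: [-0.0, -0.6, 1.0]
width: 0.0384
```

```bash
python3 - <<'E'
from h import *
s=ctrl.sense();print(s["eef_pos"],s["tool_rot"].round(3)[:,1],s["time"])
w=imaging.capture("wrist");save("w5",w,None,1.5)
print(proj(cam("wrist"),s["eef_pos"][None])*1.5,(proj(cam("wrist"),[[.4134,.2647,.143],[.4278,.1496,.143]])*1.5).round())
E
```

```text
[0.42002061 0.20562431 0.20113996] [ 0.993  0.117 -0.004] 14.2833
[[376.04658766 337.69701   ]] [[377. 201.]
 [378. 390.]]
```

View pics/w5.png

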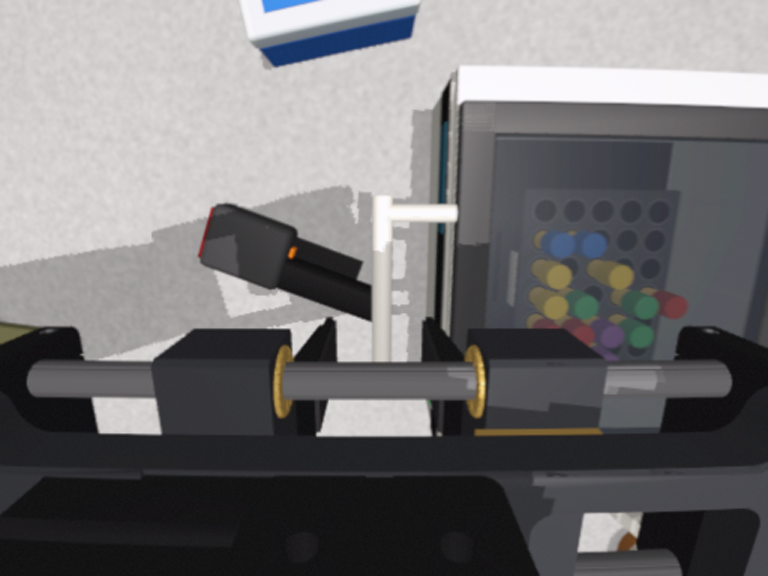

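The bar at column 382 lies between the fingers and is aligned. I'll descend and grip.

Emit:
move_arm --pt "0.002 0 -0.02 0" --pt "0 0 -0.025 0" --pt "0 0 -0.02 0" --pt "0 0 -0.015 0" --pt "0 0 -0.005 0" --pt "0 0 0 0" --pt "0 0 0 0"

```text
time: 14.92
eef_pos: [0.4243, 0.2069, 0.1199]
tool_rot: [[-0.118, 0.993, 0.003], [0.993, 0.118, 0.001], [0.001, 0.003, -1.0]]
contact_force: [0.3, -0.0, 0.5]
width: 0.0379
```

Emit:
move_arm --pt "0 0 0 0" --pt "0 0 0 0" --pt "0 0 0 0" --pt "0 0 0 0" --pt "0 0 0 0" --pt "0 0 0 0" --pt "0 0 0 0" --jaw 0 --grip_force 30

```text
time: 15.5
eef_pos: [0.4207, 0.2065, 0.1178]
tool_rot: [[-0.119, 0.993, -0.006], [0.993, 0.119, -0.001], [-0.0, -0.006, -1.0]]
contact_force: [-6.9, -0.3, 6.2]
width: 0.0113
```

Emit:
move_arm --pt "-0.001 0 0.004 0" --pt "0 0 0.006 0" --pt "0.0005 0 0.008 0" --pt "0.0008 0 0.0082 0" --pt "0.001 0.0001 0.0086 0" --pt "0.0013 0.0002 0.0086 0" --pt "0.0016 0.0002 0.0087 0" --pt "0.0018 0.0002 0.0085 0" --pt "0.0022 0.0002 0.0085 0" --pt "0.0025 0.0003 0.0083 0" --pt "0 0 0 0" --pt "0 0 0 0"

```text
time: 16.5
eef_pos: [0.4317, 0.2077, 0.1957]
tool_rot: [[-0.119, 0.993, -0.005], [0.993, 0.119, -0.001], [-0.0, -0.005, -1.0]]
contact_force: [-8.6, 0.2, -5.0]
width: 0.0108
```

```bash
python3 - <<'E'
from h import *
s=ctrl.sense();p=s["eef_pos"];h=.0188*s["tool_rot"][:,2]
print(p,p-h,s["contact_force"],s["width"],s["tool_rot"].round(3).tolist(),"theta",np.arcsin((p[2]+.0188-.137)/.262))
E
```

```text
[0.43168112 0.20770829 0.19565058] [0.43177729 0.20772063 0.21445033] [-8.63202141  0.20680652 -5.02529534] 0.010788402769306512 [[-0.119, 0.993, -0.005], [0.993, 0.119, -0.001], [-0.0, -0.005, -1.0]] theta 0.30009703829379
```

Emit:
move_arm --pt "0.0015 0.0002 0.008 0" --pt "0.0022 0.0003 0.0078 0" --pt "0.0029 0.0003 0.0077 0" --pt "0.0032 0.0004 0.0075 0" --pt "0.0035 0.0004 0.0074 0" --pt "0.0037 0.0005 0.0072 0" --pt "0.004 0.0005 0.007 0" --pt "0.0041 0.0005 0.0069 0" --pt "0 0 0 0" --pt "0 0 0 0"

```text
time: 17.33
eef_pos: [0.4577, 0.2107, 0.2565]
tool_rot: [[-0.119, 0.993, -0.003], [0.993, 0.119, -0.001], [-0.0, -0.003, -1.0]]
contact_force: [-10.5, 0.2, -2.8]
width: 0.0111
```

```bash
python3 - <<'E'
from h import *
s=ctrl.sense();p=s["eef_pos"]
print(p,s["contact_force"],s["width"],s["qpos"].round(2),"theta",np.arcsin((p[2]+.0188-.137)/.262),s["time"])
a=imaging.capture("scene");b=imaging.capture("top")
A=cv2.resize(a[100:220,220:370],None,fx=4,fy=4,interpolation=cv2.INTER_CUBIC)
save("p3",A)
print(imaging.place_of("cover_handle","scene")[:1])
print(proj(cam("scene"),[p+[0,0,.0188]]))
E
```

```text
[0.45773115 0.21072931 0.25645523] [-10.45773307   0.15043626  -2.83086012] 0.011118035847963174 [ 0.32 -0.23  1.92  0.    1.45  0.21] theta 0.5558808192109922 17.3333
[{'xy': [258.2, 115.7], 'p': 0.91}]
[[258.43019203 116.15655772]]
```

View pics/p3.png

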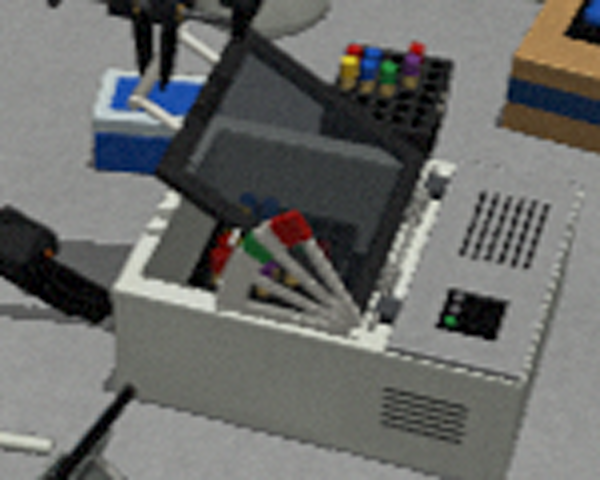

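Emit:
move_arm --pt "0.0012 0.0002 0.0035 0" --pt "0.0018 0.0003 0.0035 0" --pt "0.002 0.0003 0.003 0" --pt "0.0015 0.0002 0.0018 0" --pt "0 0 0 0" --pt "0 0 0 0" --pt "0 0 0 0"

```text
time: 18.07
eef_pos: [0.4645, 0.2115, 0.2676]
tool_rot: [[-0.119, 0.993, -0.002], [0.993, 0.119, -0.001], [-0.001, -0.002, -1.0]]
contact_force: [-8.0, -0.9, -4.5]
width: 0.0114
```

```bash
python3 - <<'E'
from h import *
s=ctrl.sense();p=s["eef_pos"]
print(p,s["contact_force"],s["width"],"theta",np.arcsin((p[2]+.0188-.137)/.262),s["time"])
a=imaging.capture("scene");w=imaging.capture("wrist")
A=cv2.resize(a[140:190,255:325],(700,500),interpolation=cv2.INTER_CUBIC)
c=cam("scene")
# predicted pin dir: cover edge line on -y side for candidate angles, radius .13
yw=.12;R=np.array([[np.cos(yw),-np.sin(yw),0],[np.sin(yw),np.cos(yw),0],[0,0,1]])
hd=p+[0,0,.0188];H=np.array([*(hd[:2]+R[:2,0]*.262*np.cos(.61)),.137]);print("hinge",H)
for th in(.54,.61,.68,.82):print(th,proj(c,[H+R@[-r*np.cos(th),-.115,r*np.sin(th)] for r in(.105,.13)]).round(1).tolist())
W=cv2.resize(w,(420,315));A[0:0]=0
o=np.zeros((590,700,3),np.uint8);o[:300]=A[100:400];o[300:,:387]=cv2.resize(w,(387,290))
o[300:,400:700]=cv2.resize(a[195:255,200:262],(300,290),interpolation=cv2.INTER_CUBIC)
save("p4",o)
E
```

```text
[0.46451519 0.2115279  0.26757106] [-8.00403136 -0.94844517 -4.50856861] 0.011357674128100268 theta 0.6066501252279659 18.0667
hinge [0.67771864 0.23723583 0.137     ]
0.54 [[285.1, 165.0], [278.9, 160.6]]
0.61 [[286.4, 163.8], [280.4, 159.1]]
0.68 [[287.8, 162.8], [282.1, 157.8]]
0.82 [[290.9, 160.9], [286.0, 155.4]]
```

View pics/p4.png

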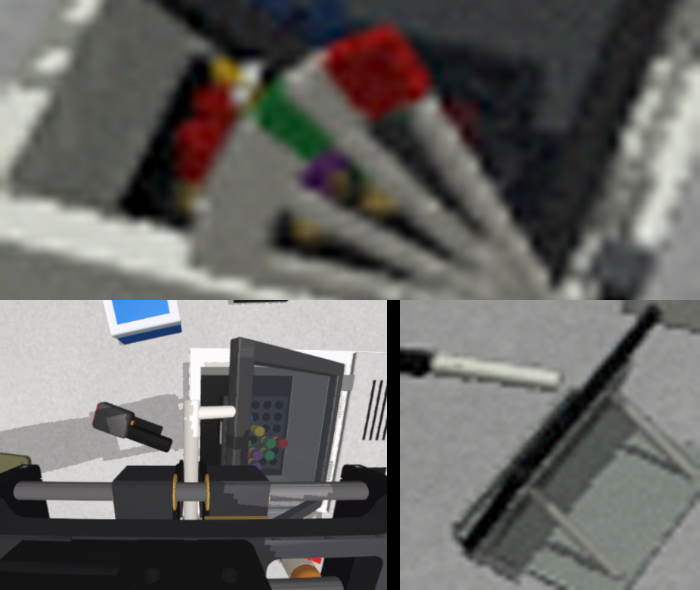

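```bash
python3 - <<'E'
from h import *
s=ctrl.sense();p=s["eef_pos"];a=imaging.capture("scene");c=cam("scene")
yw=.12;R=np.array([[np.cos(yw),-np.sin(yw),0],[np.sin(yw),np.cos(yw),0],[0,0,1]])
H=np.array([.6777,.2372,.137])
i=a[150:175,268:310].astype(int);r,g,b=i[...,0],i[...,1],i[...,2]
def pol(m,y0):
    v,u=np.nonzero(m);px=np.c_[u+268,v+150].astype(float)
    o,d=ray(c,px);n=R[:,1];q=H+n*y0;t=((q-o)@n)/(d@n);P=(o+d*t[:,None]-H)@R
    return np.c_[np.arctan2(P[:,2],-P[:,0]),np.hypot(P[:,0],P[:,2]),px]
G=(g>r+25)&(g>b+15);Rd=(r>g+70)&(r>b+70)
W=(i.min(2)>140)&(np.ptp(i,axis=2)<40);W[15:]=False;W[:,:4]=False
for y0 in(-.115,-.125):
    for n,m in(("green",G),("red",Rd),("white",W)):
        q=pol(m,y0);
        if n=="red": q=q[q[:,0]>.7]
        if n=="white":
            q=q[(q[:,1]<.15)&(q[:,1]>.11)];print(q.round(3)[:12].tolist());continue
        print(y0,n,len(q),np.percentile(q[:,0],[3,50,97]).round(3),np.percentile(q[:,1],[3,97]).round(3))
im=cv2.resize(a[150:175,268:300],(768,600),interpolation=cv2.INTER_NEAREST);save("p5",im)
E
```

```text
-0.115 green 31 [0.537 0.603 0.669] [0.103 0.129]
-0.115 red 45 [0.849 0.975 1.068] [0.105 0.13 ]
[[0.635, 0.139, 279.0, 157.0], [0.654, 0.136, 280.0, 157.0], [0.74, 0.129, 284.0, 157.0], [0.585, 0.134, 279.0, 159.0]]
-0.125 green 31 [0.617 0.682 0.737] [0.107 0.132]
-0.125 red 45 [0.915 1.034 1.119] [0.112 0.136]
[[0.697, 0.142, 279.0, 157.0], [0.717, 0.14, 280.0, 157.0], [0.803, 0.133, 284.0, 157.0], [0.652, 0.136, 279.0, 159.0]]
```

View pics/p5.png

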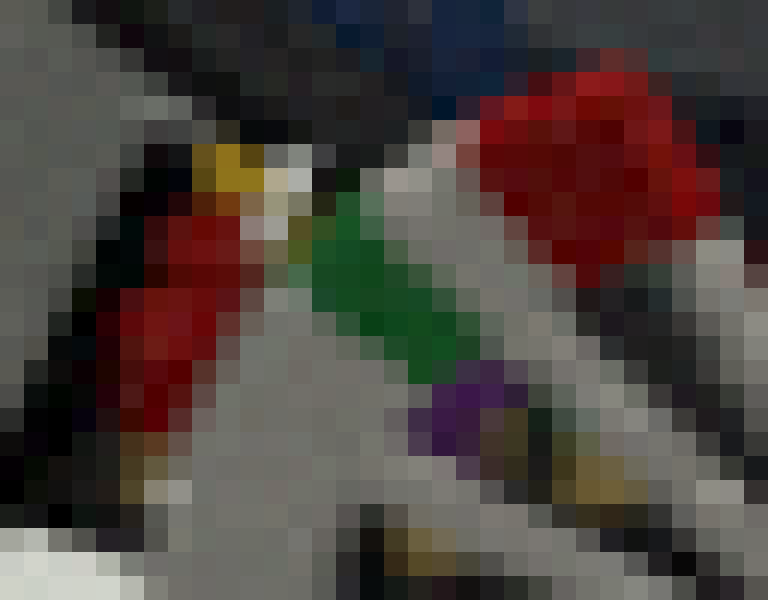

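The white pin (279–280, 157–159) measures 0.585–0.654, inside the green band (0.54–0.67 in the same measure), and the arm pose gives 0.607. Handing in.

```bash
python3 -c "
from h import *
s=ctrl.sense();print(s['time'],s['eef_pos'],s['contact_force'],s['width']);print(order.hand_in())"
```

```text
18.2167 [0.46449095 0.21151584 0.2675601 ] [-7.85928013  0.11705593 -4.38585579] 0.011148174191102504
the job is handed in; nothing more can be done
None
```

The job is handed in, at 18.2 s of the 58 s allowed. The black tablet is on the reading rest and released, and the gripper is holding the reader's cover open at the green mark.

- **Tablet:** I drew it straight up out of the dock, set its foot down upright in the gap behind the lip, and tipped it back between the loosened fingers before letting go. Base contact came gently, at 4.5 N and the predicted height. The last scene views show it leaning on the backrest with the screen out and roughly centred. I didn't measure its final lean or centring.
- **Cover:** The arm's pose gives an angle of 0.607 rad. The camera puts the white pin at about 0.59–0.65, inside the green (0.54–0.67 as measured in the same picture). The pin is only a few pixels across, so that reading is coarse, but the two agree.
- **Holding force:** The gripper holds the bar at about 9 N, well within the limits. Part of that is a few newtons of leftover pull along the cover's radius.
- **Bystanders:** Nothing else looked disturbed in the views I took, but I did no separate check on each item.

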